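Close up the specimen cabinet

ROBOT

A 6-joint arm with a two-finger parallel gripper is mounted at the origin on the work surface. World frame = base frame: x ahead of the robot, y to its left, z up, the work surface at z = 0. Lengths are in m, angles in rad, forces in N, time in s.
With the tool pointing down it reaches from about 0.425 to 0.925 m from the base axis. Payload 12.5 kg.
Tool frame: the origin (TCP) lies midway between the tips of the shut fingers; the grasp point (between the pads) lies 19 mm behind it; z points along the fingers, y is the direction in which the jaws open and shut (so a half turn about z gives the same grasp; the last joint's range is limited). The gripper opens to 85 mm and grips with 20 to 120 N. Pads are 22 mm wide; open, the fingers measure 114 mm over their backs; the gripper's body (76 mm by 85 mm) begins 54 mm behind the grasp point. The pads swing forward as they close: fully open they stand 13 mm farther back than shut.
Start: joints at [1.031, 0.491, 1.559, -0, 1.092, -0.106], TCP at [0.263, 0.567, 0.231] pointing down, gripper open.
Joint ranges: [-3.1, 3.1], [-0.84, 2.19], [0.05, 2.79], [-1.13, 4.28], [0.06, 2.93], [-2.69, 2.69]. Speed limits (rad/s): [2.22, 2.22, 2.79, 3.14, 3.14, 3.14].

INTERFACE

Orientations are given as a unit quaternion [w, x, y, z].
In Python, from rig import robot gives the robot as it stands. The module is installed in compiled form; this text tells all that it offers.
- The arm moves only by the tool servo_tool, never from a script. Its argument "series" is one flat list of numbers, 7 for each row, row after row: the turn, a rotation vector about the tool's x, y, z in degrees, then the shift along the tool's x, y, z in cm, then the opening, from 0 (shut) to 1 (fully open). In form: [rx, ry, rz, tx, ty, tz, hand, rx, ry, rz, tx, ty, tz, hand, ...]. A call has 1 to 20 rows; each row is the pose to reach, as a shift and turn from the pose measured when the call began, along the tool's axes at that moment; what a row does not reach only later rows make up. A row lasts 1/8 s, in which the tool goes at most 62.5 mm and 10.7 degrees, less where a joint would pass 70% of its speed; a pose out of reach is approached as far as the arm can. A call with a gripper value outside its range is refused whole. The fingers move at their own pace and stop on an object; "squeeze" is the grip in N (left out, the last holds). Time passes only in rows, so rows that repeat a pose let the fingers close. It gives the time, the measured TCP pose, the force and the opening at its end, in the units of the state.
- robot.get_obs(): the state, without advancing time (a new reading comes with each control period).
- robot.grab_frame(name): name is "scene" or "top" or "wrist"; returns the picture (480x640x3 uint8, red, green, blue); there is no depth.
- robot.camera_params(name): a dict with "mtx" (3x3 intrinsics, pixels), "pose" (4x4, takes a point from camera to world coordinates). Camera axes: x right, y up, looking along -z (the intrinsics and any distortion apply to the point x, -y, -z); pixel columns grow to the right and rows downward; lengths in m; the calibration is good to about 2 mm. The wrist camera is an equidistant fisheye: a pixel r from the principal point sees the ray r / f radians off the axis. A picture is of the moment at which its call begins: read the wrist's pose just before it. camera_params takes no time and is no camera call; for the wrist camera it gives the pose at the moment of the call.
- robot.hand_in(): hands the job in, once; it reports no verdict.
Trained networks look in the newest picture that a camera, given by its name, has taken for a name from the list of things; names that differ only in an ending like _2 or _b are one class to them, and where a whole thing is asked for, a point or a joint stands for the part that bears it (a point fixed in the world has none). Each returns a list of dicts, best first, with "p" (0 to 1); they miss things now and then, are a little off and sometimes report something else, mostly with a low value. They report only what shows in the picture. A call takes as long as a camera call.
- robot.trace(camera, name): "pixels" (480x640 bool, what is visible of it) and "rect" ([left, top, width, height] in pixels, round what is visible of it).
- robot.place_of(camera, name): "centre" ([row, column] in pixels: a listed point, or the origin of a listed thing).
The state is a dict: "t": time; "qpos": joint angles; "qd": joint speeds; "joint_efforts": joint torques, N m; "eef_pos": TCP position; "ee_rot": TCP orientation; "ft_force": force on the tool from outside, world axes, zero at the start; "wrist_torque": the same for the moment, N m; "width": finger opening in m.
Only numpy, scipy, OpenCV 4.12 (cv2) and the standard library are available. Lean on these libraries where they do the work, as an engineer would, in place of code of your own. Each camera call takes 0.05 s, during which the arm holds its last target.

TASK

Class is over: with the fingertips, push both open drawers of the low wooden specimen cabinet fully home, then swing its door shut against the front. Push gently, never slamming, so that the petri dish in the upper drawer rides in on the drawer untouched and upright; pinch and lift nothing, and leave the other things where they stand.

Things in the scene. Friction and masses are not known exactly. Their poses are not given: they have to be found in the camera images.
- cabinet: low wooden specimen cabinet, fixed to the bench: 220 mm wide (its y), 250 mm deep, 92 mm tall, with two drawers one above the other and a side-hinged door in front. Origin: on the bench under the middle of its front edge. Its x points from the front into the cabinet (the drawers are pushed that way), y to the left seen from the robot, z up. The carcass lies at its x = 0 to 0.25
- upper_drawer (a joint): how far the upper drawer is out, m: 0 is fully home (a firm stop), up to 0.14; starts 0.09 to 0.12. Slides with about 2 N of friction plus light damping and stays where it is left
- lower_drawer (a joint): the same for the lower drawer; starts 0.04 to 0.12
- door (a joint): door angle, rad: 0 is shut flat against the cabinet front (a firm stop), grows as it opens towards the robot and to the left, pi/2 is square to the front, up to 2.3; starts 1.7 to 2.1. Stiff hinge with 0.08 N m of friction: it stays where it is left
- upper_front (a point): centre of the outer face of the upper drawer's front; axes as the cabinet's. The front is 198 mm wide and spans heights 46 to 83 mm, with a finger notch 36 mm wide and 9 mm deep in the middle of its top edge. When home, this face stands 2 mm proud of the cabinet's front edges. Drawer walls behind it rise to 72 mm and the floor inside is at 50 mm
- lower_front (a point): centre of the outer face of the lower drawer's front, like the upper one, heights 8 to 45 mm, contents no higher than 45 mm
- door_hinge (a point): on the door's upright hinge axis at the front left edge of the cabinet, at height 49 mm and 9 mm in front of the carcass, in the middle of the door panel's thickness. The panel is 8 mm thick, 212 mm wide from here, and spans heights 8 to 90 mm. Axes turn with the door: its -y runs along the panel to the free edge, its -x out of the outer face
- door_outside (a point): on the outer face of the door, 140 mm from the hinge axis, at height 49 mm; axes as door_hinge. A small aluminium knob 16 mm in diameter stands 17 mm off this face 193 mm from the hinge axis. The outer face is turned to the robot's left while the door is open and towards the robot when it is shut
- dish: lidded clear petri dish with a stone in it, 60 mm diameter, 15 mm tall, loose on the upper drawer's floor, in front of the cabinet; origin at the centre of its underside; not to be touched
- oil_bottle: small amber dropper bottle, 28 mm diameter, 65 mm tall, to the right of the cabinet; bystander; origin at the centre of its underside
- dish_right: lidded clear petri dish, 60 mm diameter, 15 mm tall, on the bench to the right of the cabinet; bystander; origin at the centre of its underside
- dish_top: lidded clear petri dish, 60 mm diameter, 15 mm tall, on top of the cabinet, 90 to 130 mm behind its front edge; bystander; origin at the centre of its underside
- slide_box: closed grey slide box, 97 x 85 x 33 mm, on the bench beside the cabinet's right wall; bystander; origin at the centre of its underside
- tweezers: steel tweezers, 120 mm long, 6 mm high, lying on the bench to the robot's right; bystander; origin at the centre of its underside
- wash_bottle: white plastic bottle, 66 mm diameter, 150 mm tall, standing beside the cabinet's left wall; bystander; origin at the centre of its underside
- jar: closed glass jar, 60 mm diameter, 80 mm tall, on the bench to the robot's left; bystander; origin at the centre of its underside

How it is judged:
By the outcome, as a careful person would: the job done as asked, in the order asked, and still so for the second after the job is handed in, with the robot touching nothing.
It also fails if it takes over 69 s, if anything falls off the work surface, if the arm or the gripper's body presses on something with over 40 N, if the wrist force passes 120 N, or if a joint passes its speed limit or range.

## Working session

There is one attempt and no reset: what is moved stays moved. The work goes in short steps, Python scripts to look and compute and a tool call to move; the robot and the scene stay as the last step left them, time stands still between calls to the robot, and variables do not carry over. Pictures are saved under pics/ and viewed, and the job is handed in when it is done.

Besides the shell and the picture viewer there is one more tool, called after ">>>" by a JSON object that holds its "fn" and its "kwargs", one argument or row to a line. servo_tool: Moves the arm, as the interface text tells. Its arguments: {"type":"object","properties":{"series":{"type":"array","items":{"type":"number"}},"squeeze":{"type":"number"}},"required":["series"]}

```bash
mkdir -p pics; python3 - <<'E'
from rig import robot
import cv2
o=robot.get_obs();print({k:(v if not hasattr(v,'round') else v) for k,v in o.items()})
for n in("scene","top","wrist"):
    im=robot.grab_frame(n);cv2.imwrite(f"pics/a_{n}.png",im[:,:,::-1])
    c=robot.camera_params(n);print(n,c)
E
```

```text
{'t': 0.0, 'qpos': array([ 1.03144114e+00,  4.91556080e-01,  1.55944977e+00,  1.48092731e-05,
        1.09169532e+00, -1.05588299e-01]), 'qd': array([ 0.00090792, -0.00150205,  0.00143861,  0.00037372,  0.00112196,
       -0.00103283]), 'joint_efforts': array([-1.25862374e-03, -6.18436217e+01, -2.61596793e+01, -1.28283350e-04,
        4.01360754e-03,  2.73457493e-05]), 'eef_pos': array([0.26253624, 0.56693865, 0.23072979]), 'ee_rot': array([-1.81881048e-04,  2.15190432e-01,  9.76571949e-01, -5.23605944e-04]), 'ft_force': array([-0.97825318, -0.35257681, -0.41308605]), 'wrist_torque': array([-0.00390191, -0.06925848,  0.05747016]), 'width': 0.08554429452261529}
scene {'mtx': array([[441.38401823,   0.        , 320.63998621],
       [  0.        , 441.38401823, 239.81474956],
       [  0.        ,   0.        ,   1.        ]]), 'pose': array([[ 0.42582992, -0.63809142,  0.64148906,  1.16572491],
       [ 0.90461798,  0.31459098, -0.28757404, -0.19458166],
       [-0.01830814,  0.70276017,  0.71119122,  0.77594929],
       [ 0.        ,  0.        ,  0.        ,  1.        ]])}
top {'mt
[... 231 characters left out ...]
    [-0.99988062,  0.01503813, -0.00354884,  0.09198999],
       [-0.00165044,  0.12441847,  0.99222846,  1.37879135],
       [ 0.        ,  0.        ,  0.        ,  1.        ]])}
wrist {'mtx': array([[371.64829954,   0.        , 317.94025732],
       [  0.        , 371.64829954, 241.49600253],
       [  0.        ,   0.        ,   1.        ]]), 'pose': array([[ 4.21435320e-01, -8.73683186e-01, -2.43043127e-01,
         2.00792757e-01],
       [ 9.06858245e-01,  4.05832414e-01,  1.13614149e-01,
         5.95697878e-01],
       [-6.27992538e-04, -2.68286679e-01,  9.63338914e-01,
         3.74962329e-01],
       [ 0.00000000e+00,  0.00000000e+00,  0.00000000e+00,
         1.00000000e+00]])}
```

View pics/a_scene.png

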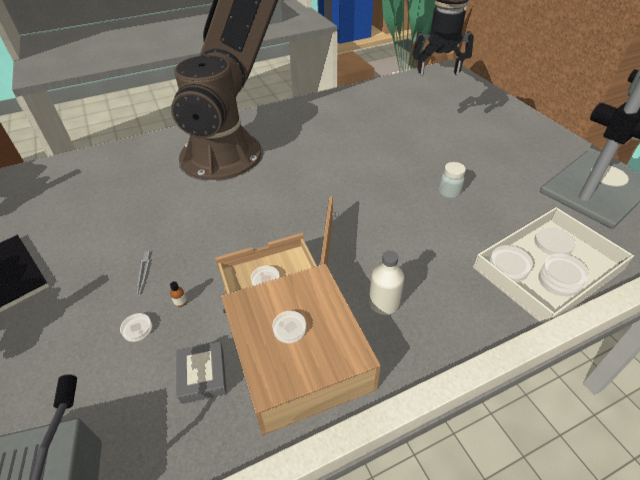

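View pics/a_top.png

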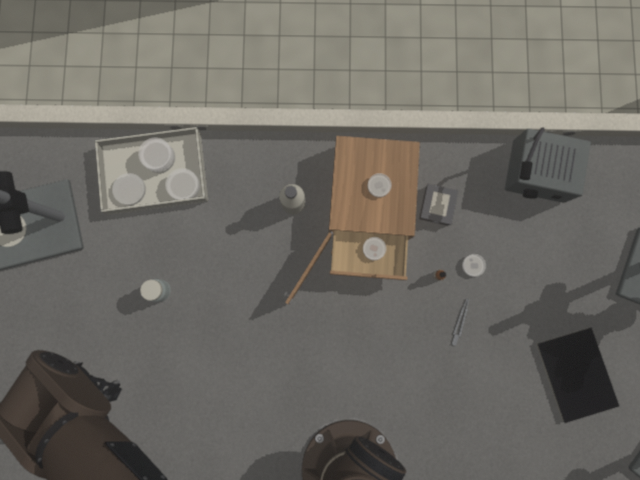

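View pics/a_wrist.png

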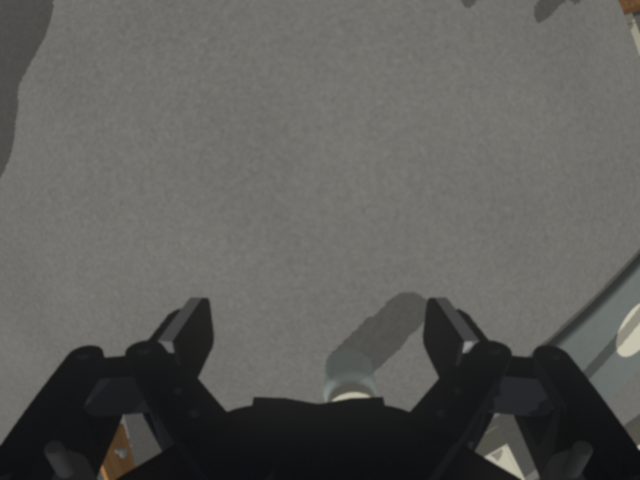

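The overhead view shows the cabinet top at about cols 331–420, rows 137–237. The upper drawer front is at row ~277, and the door runs from (332,235) to (288,302). Next I measure these.

```bash
cat > h.py <<'E'
from rig import robot
import numpy as np, cv2
def ray(cam,u,v):
    c=robot.camera_params(cam);K=c["mtx"];P=c["pose"]
    d=np.array([(u-K[0,2])/K[0,0],-(v-K[1,2])/K[1,1],-1.])
    return P[:3,3],P[:3,:3]@d
def atz(cam,u,v,z):
    o,d=ray(cam,u,v);return o+d*(z-o[2])/d[2]
def proj(cam,p):
    c=robot.camera_params(cam);K=c["mtx"];P=c["pose"]
    q=P[:3,:3].T@(np.asarray(p)-P[:3,3])
    return np.array([K[0,2]+K[0,0]*q[0]/-q[2],K[1,2]-K[1,1]*q[1]/-q[2]])
def tri(a,b):
    (o1,d1),(o2,d2)=ray(*a),ray(*b)
    d1=d1/np.linalg.norm(d1);d2=d2/np.linalg.norm(d2)
    A=np.c_[d1,-d2];t=np.linalg.lstsq(A,o2-o1,rcond=None)[0]
    p=o1+t[0]*d1;q=o2+t[1]*d2
    return (p+q)/2,np.linalg.norm(p-q)
E
python3 - <<'E'
from h import *
np.set_printoptions(precision=4,suppress=True)
for n in["cabinet","upper_front","lower_front","door_hinge","door_outside","dish","wash_bottle","jar","oil_bottle","slide_box"]:
    r={}
    for cam in("top","scene"):
        L=robot.place_of(cam,n)
        if L: r[cam]=L[0]; print(n,cam,np.round(L[0]["centre"],1),round(L[0]["p"],2))
    if len(r)==2:
        print("   ",*tri(*[(c,r[c]["centre"][1],r[c]["centre"][0]) for c in r]))
print(robot.get_obs()["t"])
im=cv2.imread("pics/a_top.png");cv2.imwrite("pics/zt.png",cv2.resize(im[130:315,270:470],None,fx=4,fy=4)[:600+140,:])
cv2.imwrite("pics/zt.png",cv2.resize(im[130:315,280:440],None,fx=3.2,fy=3.2,interpolation=2))
im=cv2.imread("pics/a_scene.png");cv2.imwrite("pics/zs.png",cv2.resize(im[190:340,200:400],None,fx=4,fy=4,interpolation=2))
E
```

```text
cabinet top [236.7 369.5] 0.82
cabinet scene [311.1 275.9] 0.63
    [ 0.6107 -0.0536 -0.0106] 0.004856030051074042
upper_front top [275.6 365.8] 0.84
upper_front scene [249.6 257.8] 0.83
    [ 0.4973 -0.0402  0.0698] 0.013533424768587151
lower_front top [277.2 370. ] 0.71
lower_front scene [331.2 136. ] 0.48
    [ 0.5141 -0.1979 -0.0281] 0.28595552808134567
door_hinge top [238.8 331. ] 0.92
door_hinge scene [191.7 447.9] 0.67
    [0.6466 0.1519 0.2902] 0.23910985877076876
door_outside top [278.1 302.2] 0.72
door_outside scene [228.6 331.4] 0.84
    [0.4919 0.1333 0.0547] 0.004821367572298745
dish top [247.2 371.9] 0.72
dish scene [329.8 287.2] 0.66
    [ 0.5987 -0.0513 -0.1027] 0.03546789656897105
wash_bottle top [202.5 295.8] 0.77
wash_bottle scene [303.8 382.6] 0.64
    [0.7022 0.1546 0.0033] 0.0007090716887122512
jar top [234.2 330.7] 0.65
jar scene [188.4 447.6] 0.69
    [0.652  0.1502 0.2999] 0.23056995867180458
oil_bottle top [276.1 437.6] 0.4
oil_bottle scene [302.8 177.9] 0.84
    [ 0.504  -0.2393 -0.0001] 0.006762334271735565
slide_box top [207.8 434. ] 0.65
slide_box scene [377.  202.9] 0.95
    [ 0.6945 -0.2346 -0.0088] 0.007672907080329565
1.15
```

View pics/zt.png

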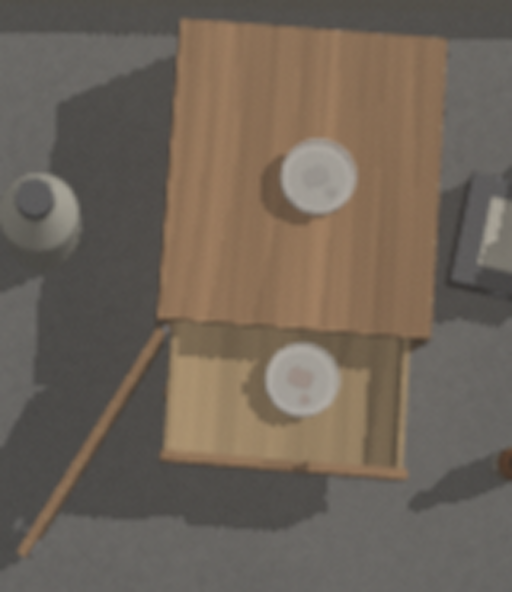

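View pics/zs.png

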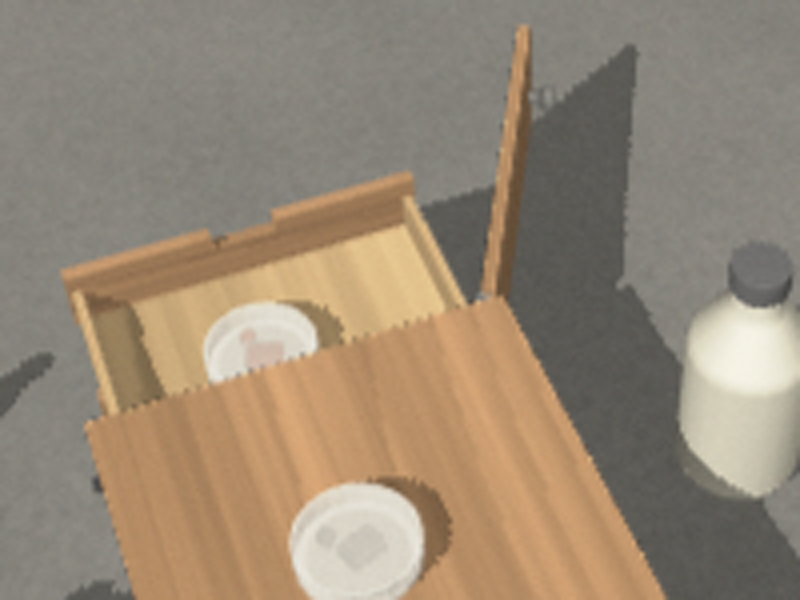

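```bash
cat > m.py <<'E'
from h import *
np.set_printoptions(precision=4,suppress=True)
f=lambda x,y,z:atz("top",280+x/3.2,130+y/3.2,z)
g=lambda x,y,z:atz("scene",200+x/4,190+y/4,z)
bl,br,fl,fr=[f(*p,.092) for p in((180,20),(446,38),(158,318),(430,339))]
print("cab",bl,br,fl,fr, np.linalg.norm(fl-fr),np.linalg.norm(bl-fl))
xa=(bl+br-fl-fr)[:2];print("yaw x",np.degrees(np.arctan2(xa[1],xa[0])),"from y",np.degrees(np.arctan2(-(fl-fr)[0],(fl-fr)[1])))
print("front mid",(fl+fr)/2)
print("scene front",g(500,298,.092),g(88,428,.092))
print("drawer top",f(160,459,.083),f(406,476,.083),"scene",g(408,173,.083),g(62,270,.083))
print("door top hinge,tip",f(163,330,.09),f(24,553,.09),"scene",g(498,295,.09),g(524,28,.09))
E
python3 m.py
```

```text
cab [0.8633 0.0474 0.092 ] [ 0.8513 -0.1713  0.092 ] [0.6154 0.0625 0.092 ] [ 0.6016 -0.1559  0.092 ] 0.21882958109789358 0.2484441087983251
yaw x -3.502592600285498 from y -3.5944476840079
front mid [ 0.6085 -0.0467  0.092 ]
scene front [0.6176 0.0595 0.092 ] [ 0.6053 -0.1563  0.092 ]
drawer top [0.5027 0.0593 0.083 ] [ 0.4921 -0.1375  0.083 ] scene [0.5035 0.0569 0.083 ] [ 0.4894 -0.1385  0.083 ]
door top hinge,tip [0.606  0.0583 0.09  ] [0.4263 0.1661 0.09  ] scene [0.6137 0.0602 0.09  ] [0.4265 0.1672 0.09  ]
```

```bash
cat > go.py <<'E'
from h import *
from scipy.spatial.transform import Rotation as R
import sys
np.set_printoptions(precision=3,suppress=True)
CO=np.array([.609,-.0475,0]);CY=np.radians(-3.55)
CR=R.from_euler('z',CY).as_matrix()
def state():
    o=robot.get_obs();q=o["ee_rot"];return o,R.from_quat([q[1],q[2],q[3],q[0]])
def rel(p,yaw=176.45):  # target world p, tool x yaw deg
    o,r=state()
    c,s=np.cos(np.radians(yaw)),np.sin(np.radians(yaw))
    T=R.from_matrix(np.array([[c,s,0],[s,-c,0],[0,0,-1.]]).T) # columns
    T=R.from_matrix(np.c_[[c,s,0],[s,-c,0],[0,0,-1.]])
    return (r.inv()*T).as_rotvec(degrees=True),r.inv().apply(np.asarray(p)-o["eef_pos"])*100
def cab(p): return CR.T@(np.asarray(p)-CO)
def info():
    o,r=state();print("t",o["t"],"tcp",o["eef_pos"],"cab",cab(o["eef_pos"]),"F",o["ft_force"],"w",o["width"],"q",o["qpos"])
def wc(p): return CO+CR@np.asarray(p)
E
python3 - <<'E'
from go import *
info()
print(wc([-.16,0,.2]),rel(wc([-.16,0,.2])))
E
```

```text
t 1.15 tcp [0.263 0.567 0.231] cab [-0.384  0.592  0.231] F [-0.541  0.019  0.559] w 0.08527859530353782 q [ 1.031  0.491  1.559 -0.     1.092 -0.106]
[ 0.449 -0.038  0.2  ] (array([  0.006,   0.003, -21.305]), array([-42.351, -47.029,   3.13 ]))
```

>>> {"fn": "servo_tool", "kwargs": {
  "series": [0,0,-1,-1.5,-1.6,0,0,0,0,-3,-4.2,-4.7,0,0,0,0,-4.5,-7.1,-7.8,0,0,0,0,-6,-10,-11,0,0,0,0,-7.5,-13,-14.4,0,0,0,0,-9,-16,-17.8,0,0,0,0,-10.5,-19,-21.1,0,0,0,0,-12,-22,-24.4,0,0,0,0,-13.5,-25,-27.8,0,0,0,0,-15,-28,-31.1,0,0,0,0,-16.5,-31,-34.4,0,0,0,0,-18,-34,-37.8,0.5,0,0,0,-19.5,-37,-41.1,1,0,0,0,-20.5,-39.5,-43.9,2,0,0,0,-21.3,-41.5,-46.1,3,0,0,0,-21.3,-42.35,-47,3,0,0,0,-21.3,-42.35,-47,3,0]
}}

```text
t: 3.28
eef_pos: [0.4495, -0.0375, 0.2015]
ee_rot: [0.0, 0.032, 0.999, 0.0]
ft_force: [0.5, -0.3, -0.5]
width: 0.0003
```

```bash
python3 - <<'E'
from go import *
info()
cv2.imwrite("pics/b_wrist.png",robot.grab_frame("wrist")[:,:,::-1])
print(rel(wc([-.16,0,.062])))
E
```

```text
t 3.275 tcp [ 0.45  -0.037  0.202] cab [-0.16   0.     0.202] F [ 0.497 -0.273 -0.515] w 0.00025104228410506173 q [-0.23   0.285  2.004  0.     0.852 -1.737]
(array([ 0.011,  0.016, -0.036]), array([ 0.002, -0.068, 13.96 ]))
```

View pics/b_wrist.png

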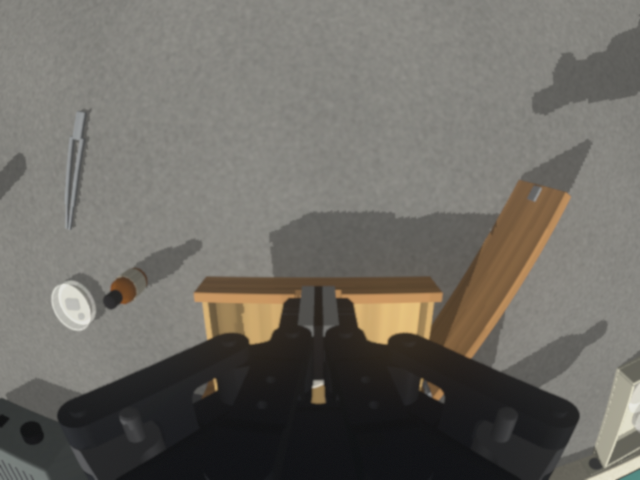

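>>> {"fn": "servo_tool", "kwargs": {
  "series": [0,0,0,0,0,1.5,0,0,0,0,0,0,4.5,0,0,0,0,0,0,8,0,0,0,0,0,0,11,0,0,0,0,0,0,13,0,0,0,0,0,0,14,0,0,0,0,-0.5,0,14,0,0,0,0,-1.2,0,14,0,0,0,0,-1.9,0,14,0,0,0,0,-2.4,0,14,0,0,0,0,-2.8,0,14,0,0,0,0,-3.0,0,14,0,0,0,0,-3.2,0,14,0,0,0,0,-3.4,0,14,0,0,0,0,-3.6,0,14,0,0,0,0,-3.8,0,14,0,0,0,0,-4.0,0,14,0,0,0,0,-4.2,0,14,0,0,0,0,-4.4,0,14,0]
}}

```text
t: 5.7
eef_pos: [0.4933, -0.0397, 0.0616]
ee_rot: [0.0, 0.031, 1.0, 0.0]
ft_force: [-2.3, -0.8, 0.8]
width: -0.0001
```

```bash
python3 - <<'E'
from go import *
info()
cv2.imwrite("pics/c_wrist.png",robot.grab_frame("wrist")[:,:,::-1])
cv2.imwrite("pics/c_scene.png",cv2.resize(robot.grab_frame("scene")[150:350,180:440,::-1],None,fx=3,fy=3))
E
```

```text
t 5.7 tcp [ 0.493 -0.04   0.062] cab [-0.116  0.001  0.062] F [-2.311 -0.81   0.758] w -0.00013477500213462915 q [-0.214  0.568  2.032  0.     0.541 -1.722]
```

View pics/c_wrist.png

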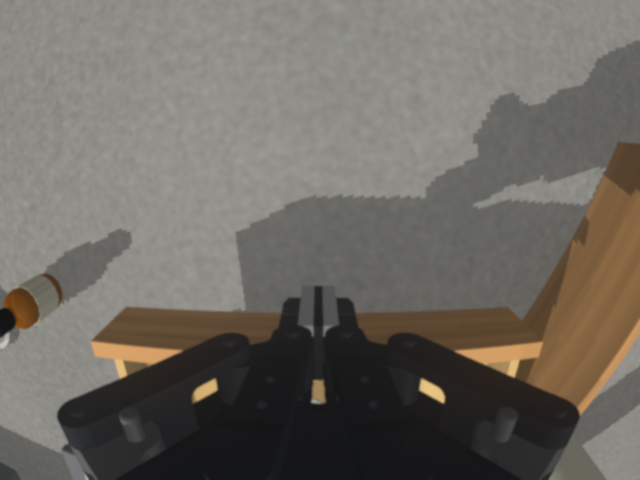

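View pics/c_scene.png

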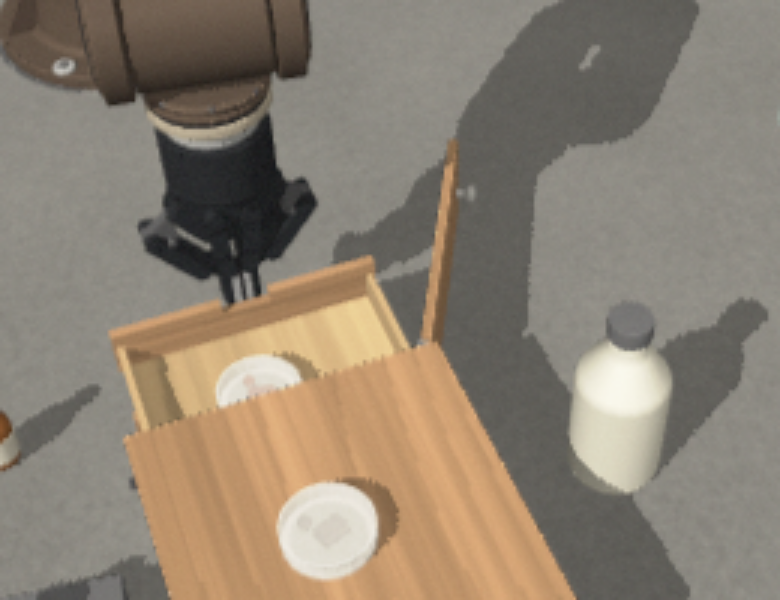

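Contact is made at about 2 N. I push the upper drawer in slowly.

>>> {"fn": "servo_tool", "kwargs": {
  "series": [0,0,0,-0.2,0,0,0,0,0,0,-0.5,0,0,0,0,0,0,-0.9,0,0,0,0,0,0,-1.3,0,0,0,0,0,0,-1.8,0,0,0,0,0,0,-2.3,0,0,0,0,0,0,-2.8,0,0,0,0,0,0,-3.3,0,0,0,0,0,0,-3.8,0,0,0,0,0,0,-4.3,0,0,0,0,0,0,-4.8,0,0,0,0,0,0,-5.3,0,0,0,0,0,0,-5.8,0,0,0,0,0,0,-6.3,0,0,0,0,0,0,-6.8,0,0,0,0,0,0,-7.3,0,0,0,0,0,0,-7.7,0,0,0,0,0,0,-8.1,0,0,0,0,0,0,-8.4,0,0,0,0,0,0,-8.6,0,0,0]
}}

```text
t: 8.3
eef_pos: [0.5796, -0.0451, 0.0616]
ee_rot: [0.0, 0.031, 1.0, 0.0]
ft_force: [-1.7, -1.6, -1.0]
width: 0.0002
```

```bash
python3 - <<'E'
from go import *
info()
cv2.imwrite("pics/d_wrist.png",robot.grab_frame("wrist")[:,:,::-1])
cv2.imwrite("pics/d_scene.png",cv2.resize(robot.grab_frame("scene")[150:350,180:440,::-1],None,fx=3,fy=3))
E
```

```text
t 8.3 tcp [ 0.58  -0.045  0.062] cab [-0.03   0.001  0.062] F [-1.666 -1.568 -1.01 ] w 0.00023884266343770052 q [-0.191  0.648  1.818  0.     0.675 -1.7  ]
```

View pics/d_wrist.png

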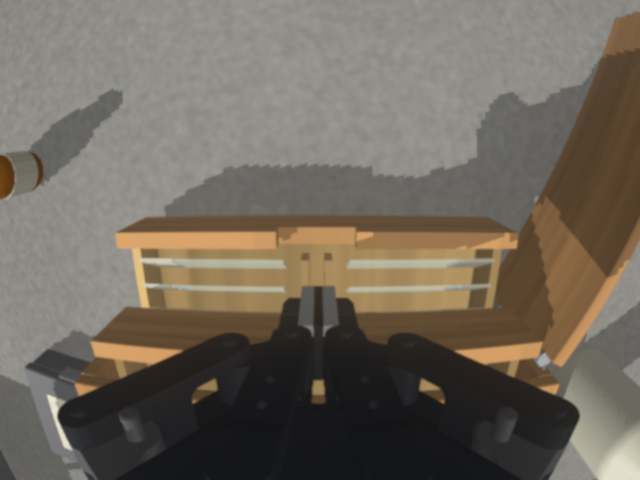

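View pics/d_scene.png

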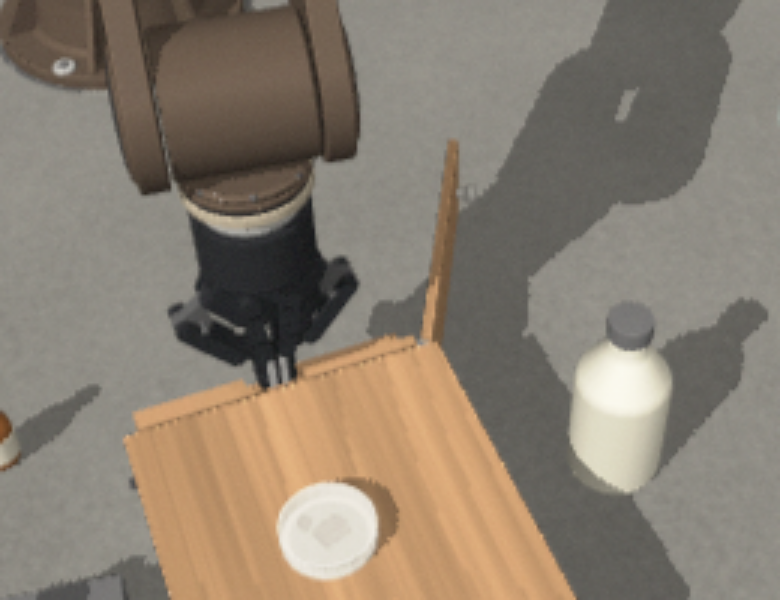

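The upper drawer is nearly in, and the lower drawer is visible still well out, with its front at row ~220. I continue more slowly.

>>> {"fn": "servo_tool", "kwargs": {
  "series": [0,0,0,-0.2,0,0,0,0,0,0,-0.4,0,0,0,0,0,0,-0.6,0,0,0,0,0,0,-0.8,0,0,0,0,0,0,-1.0,0,0,0,0,0,0,-1.2,0,0,0,0,0,0,-1.35,0,0,0,0,0,0,-1.45,0,0,0,0,0,0,-1.55,0,0,0,0,0,0,-1.65,0,0,0]
}}

```text
t: 9.65
eef_pos: [0.5958, -0.046, 0.0617]
ee_rot: [0.0, 0.031, 1.0, 0.0]
ft_force: [-7.3, -0.5, 3.5]
width: 0.0002
```

>>> {"fn": "servo_tool", "kwargs": {
  "series": [0,0,0,-0.1,0,0,0,0,0,0,-0.2,0,0,0,0,0,0,-0.3,0,0,0]
}}

```text
t: 10.02
eef_pos: [0.5959, -0.046, 0.0616]
ee_rot: [-0.003, 0.031, 1.0, 0.0]
ft_force: [-20.0, -1.9, 13.0]
width: 0.0003
```

Firm stop at 20 N, so the upper drawer is home. I back off, rise over the lower drawer, and come down in front of it.

>>> {"fn": "servo_tool", "kwargs": {
  "series": [0,0,0,0.6,0,0,0,0,0,0,1.5,0,-0.6,0,0,0,0,3,0,-1.5,0,0,0,0,5.5,0,-2,0,0,0,0,8.5,0,-2,0,0,0,0,11.5,0,-2,0,0,0,0,13.5,0,-1.5,0,0,0,0,14.2,0,0,0,0,0,0,14.2,0,1.5,0,0,0,0,14.2,0,2.6,0,0,0,0,14.2,0,3.2,0,0,0,0,14.2,0,3.2,0]
}}

```text
t: 11.52
eef_pos: [0.4539, -0.0371, 0.0305]
ee_rot: [-0.004, 0.031, 1.0, 0.0]
ft_force: [0.5, 0.3, -0.4]
width: 0.0003
```

```bash
python3 - <<'E'
from go import *
info()
cv2.imwrite("pics/e_wrist.png",robot.grab_frame("wrist")[:,:,::-1])
cv2.imwrite("pics/e_top.png",cv2.resize(robot.grab_frame("top")[130:330,250:450,::-1],None,fx=3,fy=3))
E
```

```text
t 11.525 tcp [ 0.454 -0.037  0.031] cab [-0.155  0.001  0.031] F [ 0.517  0.283 -0.391] w 0.00027292842671361055 q [-0.226  0.6    2.14  -0.001  0.409 -1.734]
```

View pics/e_wrist.png

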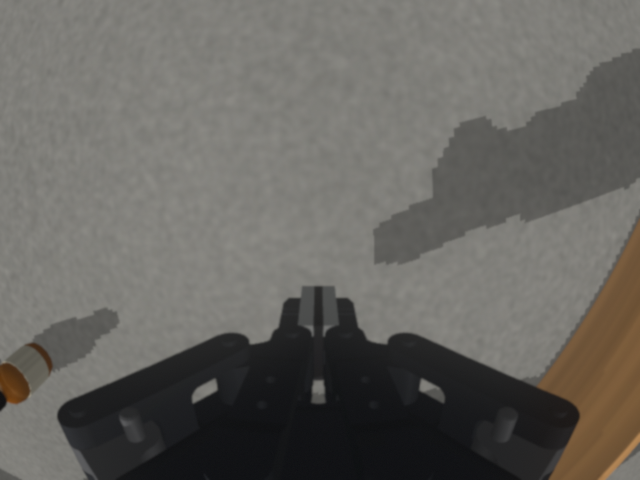

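View pics/e_top.png

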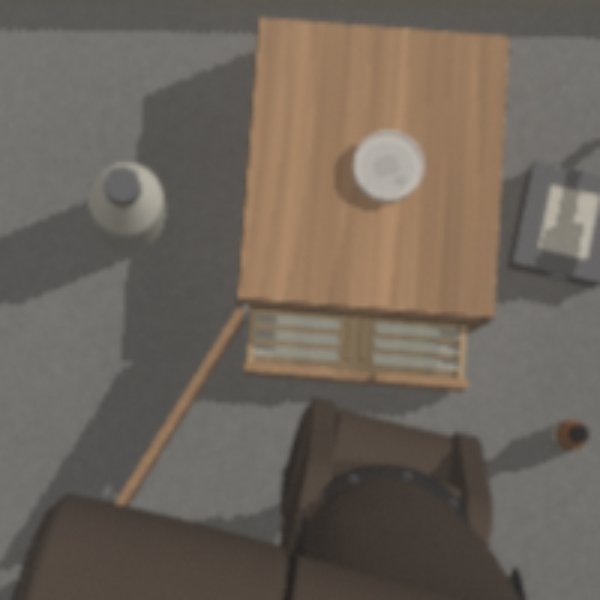

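```bash
python3 - <<'E'
from go import *
for p in((245,372),(466,388)): print(cab(atz("top",250+p[0]/3,130+p[1]/3,.045)))
E
```

```text
[-0.059  0.099  0.045]
[-0.058 -0.097  0.045]
```

>>> {"fn": "servo_tool", "kwargs": {
  "series": [0,-1,0,-0.8,0,0,0,0,-3,0,-2,0,0,0,0,-5,0,-3.5,0,0,0,0,-7,0,-5,0,0,0,0,-9,0,-6.2,0,0,0,0,-10,0,-7,0,0,0,0,-10,0,-7.4,0,0,0,0,-10,0,-7.6,0,0,0,0,-10,0,-7.8,0,0,0,0,-10,0,-8.0,0,0,0,0,-10,0,-8.2,0,0,0,0,-10,0,-8.4,0,0,0,0,-10,0,-8.6,0,0,0,0,-10,0,-8.8,0,0,0,0,-10,0,-9.0,0,0,0,0,-10,0,-9.3,0,0]
}}

```text
$.series: bad value
```

```bash
python3 - <<'E'
from go import *
info();print(state()[1].as_matrix())
E
```

```text
t 11.625 tcp [ 0.454 -0.037  0.031] cab [-0.155  0.001  0.031] F [ 0.502 -0.37   0.309] w -8.501777231617461e-05 q [-0.226  0.6    2.139 -0.001  0.409 -1.734]
[[-0.998  0.062 -0.006]
 [ 0.062  0.998  0.001]
 [ 0.007  0.001 -1.   ]]
```

>>> {"fn": "servo_tool", "kwargs": {
  "series": [0,-1,0,-0.8,0,0,0,0,-3,0,-2,0,0,0,0,-5,0,-3.5,0,0,0,0,-7,0,-5,0,0,0,0,-9,0,-6.2,0,0,0,0,-10,0,-7,0,0,0,0,-10,0,-7.4,0,0,0,0,-10,0,-7.6,0,0,0,0,-10,0,-7.8,0,0,0,0,-10,0,-8.0,0,0,0,0,-10,0,-8.2,0,0,0,0,-10,0,-8.4,0,0,0,0,-10,0,-8.6,0,0,0,0,-10,0,-8.8,0,0,0,0,-10,0,-9.0,0,0,0,0,-10,0,-9.3,0,0,0]
}}

```text
t: 13.62
eef_pos: [0.5469, -0.0429, 0.0302]
ee_rot: [0.084, 0.031, 0.996, -0.002]
ft_force: [-2.2, -0.3, 1.3]
width: -0.0002
```

```bash
python3 - <<'E'
from go import *
info();print(state()[1].as_matrix())
cv2.imwrite("pics/f_wrist.png",robot.grab_frame("wrist")[:,:,::-1])
E
```

```text
t 13.625 tcp [ 0.547 -0.043  0.03 ] cab [-0.062  0.001  0.03 ] F [-2.185 -0.29   1.33 ] w -0.0002454700413682185 q [-0.211  0.642  2.023  0.082  0.312 -1.795]
[[-0.984  0.062  0.167]
 [ 0.061  0.998 -0.01 ]
 [-0.167  0.001 -0.986]]
```

View pics/f_wrist.png

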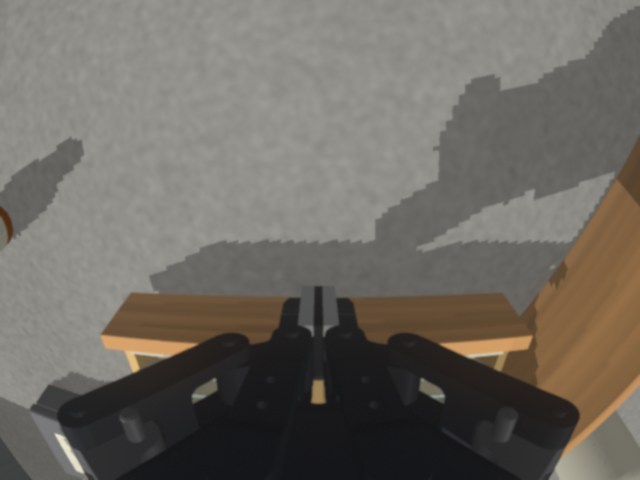

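>>> {"fn": "servo_tool", "kwargs": {
  "series": [0,0,0,-0.3,0,0.05,0,0,0,0,-0.6,0,0.1,0,0,0,0,-1.0,0,0.17,0,0,0,0,-1.4,0,0.24,0,0,0,0,-1.8,0,0.3,0,0,0,0,-2.2,0,0.37,0,0,0,0,-2.6,0,0.44,0,0,0,0,-3.0,0,0.51,0,0,0,0,-3.4,0,0.58,0,0,0,0,-3.7,0,0.63,0,0,0,0,-3.9,0,0.66,0,0,0,0,-4.1,0,0.69,0,0,0,0,-4.25,0,0.72,0,0,0,0,-4.4,0,0.74,0,0,0,0,-4.5,0,0.76,0,0,0,0,-4.6,0,0.78,0,0,0,0,-4.7,0,0.8,0,0,0,0,-4.8,0,0.81,0]
}}

```text
t: 15.92
eef_pos: [0.596, -0.046, 0.0303]
ee_rot: [0.084, 0.031, 0.996, -0.002]
ft_force: [-1.4, -0.6, -0.4]
width: -0.0
```

>>> {"fn": "servo_tool", "kwargs": {
  "series": [0,0,0,-0.1,0,0.02,0,0,0,0,-0.2,0,0.03,0]
}}

```text
t: 16.18
eef_pos: [0.5969, -0.046, 0.0302]
ee_rot: [0.083, 0.031, 0.996, -0.002]
ft_force: [-11.2, -1.8, 5.1]
width: 0.0002
```

>>> {"fn": "servo_tool", "kwargs": {
  "series": [0,0,0,-0.1,0,0.02,0,0,0,0,-0.15,0,0.03,0]
}}

```text
t: 16.42
eef_pos: [0.5969, -0.046, 0.03]
ee_rot: [0.081, 0.031, 0.996, -0.002]
ft_force: [-12.7, -1.5, 8.8]
width: -0.0
```

```bash
python3 - <<'E'
from go import *
info()
cv2.imwrite("pics/g_wrist.png",robot.grab_frame("wrist")[:,:,::-1])
cv2.imwrite("pics/g_top.png",cv2.resize(robot.grab_frame("top")[130:330,250:450,::-1],None,fx=3,fy=3))
E
```

```text
t 16.425 tcp [ 0.597 -0.046  0.03 ] cab [-0.012  0.001  0.03 ] F [-12.707  -1.501   8.761] w -1.648514321192062e-06 q [-0.197  0.682  1.895  0.058  0.405 -1.757]
```

View pics/g_wrist.png

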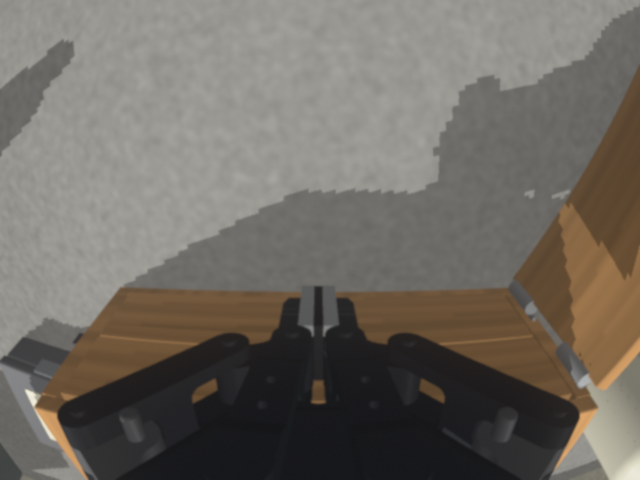

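View pics/g_top.png

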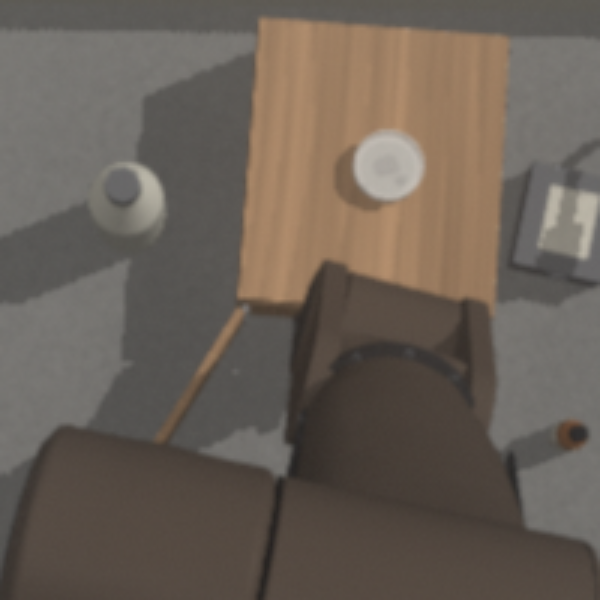

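Both fronts are flush with the carcass (clean seam at rows ~335–340). Next I retract and go up and over to the outside of the door.

>>> {"fn": "servo_tool", "kwargs": {
  "series": [0,0,0,0.5,0,0,0,0,2,0,2,0,0,0,0,4,0,4,0,-1,0,0,6,0,5,0,-4,0,0,8,0,6,0,-8,0,0,9.3,0,7,0,-12,0,0,9.3,0,7,0,-14,0]
}}

```text
t: 17.4
eef_pos: [0.5041, -0.0404, 0.1592]
ee_rot: [0.0, 0.031, 1.0, 0.0]
ft_force: [0.3, 0.2, -0.3]
width: -0.0001
```

```bash
cat >> go.py <<'E'
HC=np.array([-.009,.106])
def dp(phi,gap=0,r=.14,a=.011,b=.0145,z=.04):
    d=np.array([-np.sin(phi),-np.cos(phi)]);n=np.array([-np.cos(phi),np.sin(phi)])
    h=a*abs(np.cos(phi))+b*abs(np.sin(phi))
    return wc([*(HC+r*d+(.004+h+gap)*n),z])
E
python3 - <<'E'
from go import *
info()
cv2.imwrite("pics/h_top.png",cv2.resize(robot.grab_frame("top")[130:330,250:450,::-1],None,fx=3,fy=3))
cv2.imwrite("pics/h_wrist.png",robot.grab_frame("wrist")[:,:,::-1])
p=dp(2.05,.03);print(p,rel(p))
E
```

```text
t 17.4 tcp [ 0.504 -0.04   0.159] cab [-0.105  0.001  0.159] F [ 0.261  0.16  -0.261] w -7.415667449454099e-05 q [-0.211  0.418  1.929  0.001  0.795 -1.72 ]
[0.513 0.175 0.04 ] (array([ 0.025,  0.145, -0.009]), array([ 0.543, 21.602, 11.932]))
```

View pics/h_wrist.png

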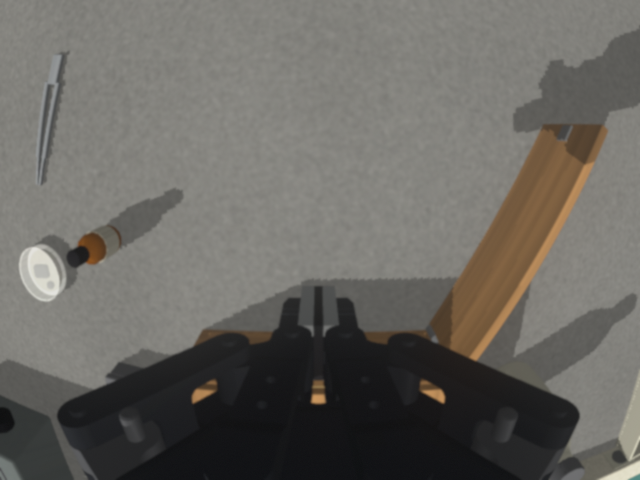

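>>> {"fn": "servo_tool", "kwargs": {
  "series": [0,0,0,0,1.5,0,0,0,0,0,0.1,5,0,0,0,0,0,0.2,9,0,0,0,0,0,0.3,13,0,0,0,0,0,0.4,17,0,0,0,0,0,0.5,20,0,0,0,0,0,0.5,21.6,0,0,0,0,0,0.5,21.6,1,0,0,0,0,0.5,21.6,4,0,0,0,0,0.5,21.6,7.5,0,0,0,0,0.5,21.6,10.5,0,0,0,0,0.5,21.6,11.9,0,0,0,0,0.5,21.6,11.9,0]
}}

```text
t: 19.12
eef_pos: [0.5134, 0.1748, 0.0396]
ee_rot: [0.0, 0.031, 1.0, -0.0]
ft_force: [0.7, 0.2, 0.5]
width: -0.0
```

```bash
python3 - <<'E'
from go import *
info()
cv2.imwrite("pics/i_wrist.png",robot.grab_frame("wrist")[:,:,::-1])
cv2.imwrite("pics/i_scene.png",cv2.resize(robot.grab_frame("scene")[150:350,180:440,::-1],None,fx=3,fy=3))
for phi,g in[(2.05,.01),(2.05,0),(1.95,0),(1.85,0),(1.75,0),(1.65,0),(1.55,0),(1.45,0),(1.35,0)]: print(phi,rel(dp(phi,g))[1])
E
```

```text
t 19.125 tcp [0.513 0.175 0.04 ] cab [-0.109  0.216  0.04 ] F [0.701 0.219 0.533] w -2.0683255620217232e-05 q [ 0.206  0.648  1.928 -0.     0.566 -1.301]
2.05 [ 0.998 -1.757  0.091]
2.05 [ 1.458 -2.644  0.089]
1.95 [ 2.254 -3.863  0.085]
1.85 [ 2.925 -5.173  0.082]
1.75 [ 3.46  -6.561  0.08 ]
1.65 [ 3.847 -8.013  0.078]
1.55 [ 4.079 -9.466  0.076]
1.45 [  4.178 -10.777   0.075]
1.35 [  4.152 -12.108   0.074]
```

View pics/i_wrist.png

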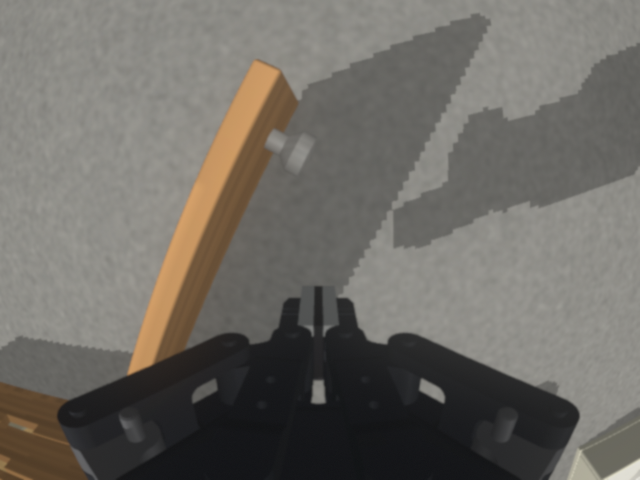

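View pics/i_scene.png

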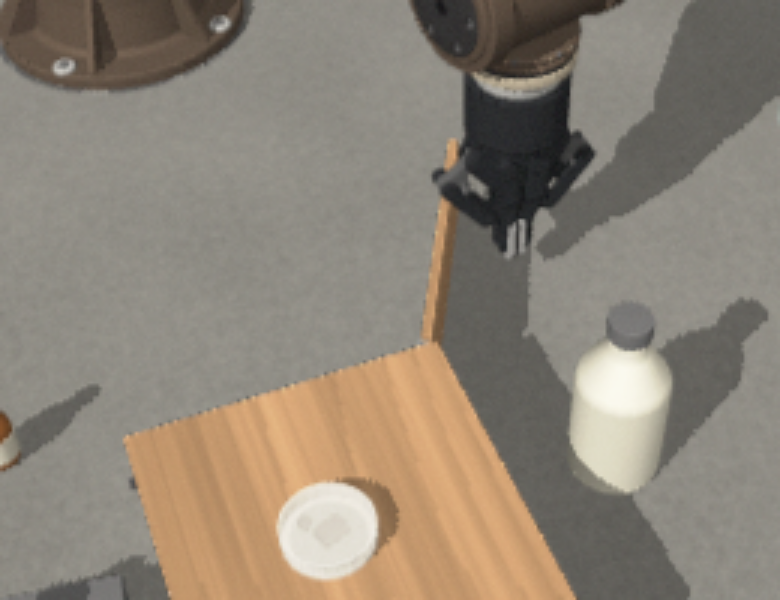

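The finger sits left of the door and clear of it. The knob is near (290,150), away from the contact spot. I now push the door along its arc.

>>> {"fn": "servo_tool", "kwargs": {
  "series": [0,0,0,0.5,-0.9,0,0,0,0,0,0.9,-1.6,0,0,0,0,0,1.1,-2,0,0,0,0,0,1.3,-2.3,0,0,0,0,0,1.5,-2.6,0,0,0,0,0,1.7,-2.9,0,0,0,0,0,2,-3.4,0,0,0,0,0,2.25,-3.9,0,0,0,0,0,2.5,-4.4,0,0,0,0,0,2.75,-4.85,0,0,0,0,0,3,-5.3,0,0]
}}

```text
t: 20.6
eef_pos: [0.4807, 0.1239, 0.0408]
ee_rot: [0.002, 0.031, 1.0, 0.0]
ft_force: [1.1, 0.7, 1.0]
width: 0.0
```

```bash
python3 - <<'E'
from go import *
info()
cv2.imwrite("pics/j_wrist.png",robot.grab_frame("wrist")[:,:,::-1])
for phi in np.arange(1.85,.7,-.05): print(round(phi,2),rel(dp(phi,0))[1])
E
```

```text
t 20.6 tcp [0.481 0.124 0.041] cab [-0.139  0.163  0.041] F [1.064 0.685 0.974] w 3.572268258987458e-05 q [ 0.119  0.607  2.042  0.     0.489 -1.389]
1.85 [-0.13   0.198  0.079]
1.8 [ 0.155 -0.487  0.078]
1.75 [ 0.405 -1.191  0.077]
1.7 [ 0.617 -1.91   0.076]
1.65 [ 0.792 -2.643  0.075]
1.6 [ 0.927 -3.387  0.074]
1.55 [ 1.023 -4.096  0.074]
1.5 [ 1.088 -4.748  0.073]
1.45 [ 1.122 -5.406  0.073]
1.4 [ 1.125 -6.07   0.072]
1.35 [ 1.096 -6.737  0.072]
1.3 [ 1.035 -7.407  0.072]
1.25 [ 0.94  -8.077  0.072]
1.2 [ 0.812 -8.746  0.072]
1.15 [ 0.65  -9.412  0.072]
1.1 [  0.454 -10.074   0.072]
1.05 [  0.224 -10.73    0.072]
1.0 [ -0.04  -11.377   0.073]
0.95 [ -0.339 -12.014   0.073]
0.9 [ -0.672 -12.64    0.074]
0.85 [ -1.039 -13.251   0.075]
0.8 [ -1.439 -13.846   0.075]
0.75 [ -1.872 -14.424   0.076]
```

View pics/j_wrist.png

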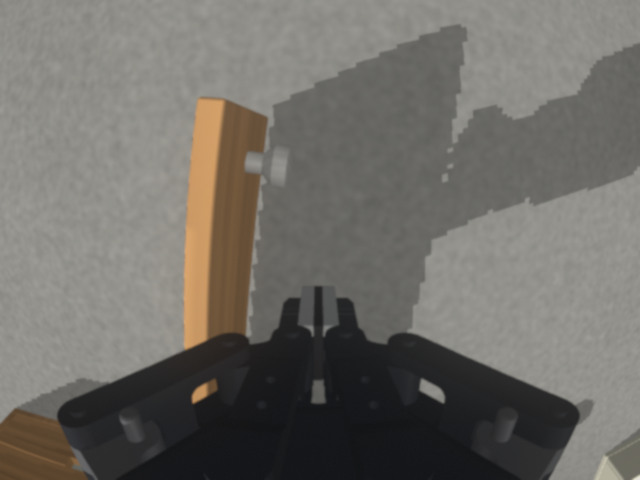

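The door has moved more than expected for fingertip contact, so I check from other views what is touching it.

```bash
python3 - <<'E'
from go import *
im=robot.grab_frame("scene")[:,:,::-1];cv2.imwrite("pics/k_scene.png",cv2.resize(im[140:300,240:440],None,fx=4,fy=4,interpolation=2)[:600])
im=robot.grab_frame("top")[:,:,::-1];cv2.imwrite("pics/k_top.png",cv2.resize(im[200:330,250:400],None,fx=4,fy=4,interpolation=2))
for c in("scene","top"): print(c,[proj(c,dp(p,0,r=.21,z=.09)) for p in(1.85,1.64)], proj(c,robot.get_obs()["eef_pos"]))
E
```

```text
scene [array([322.242, 196.585]), array([303.321, 198.22 ])] [324.785 231.136]
top [array([294.223, 307.159]), array([311.333, 313.344])] [304.993 282.307]
```

View pics/k_scene.png

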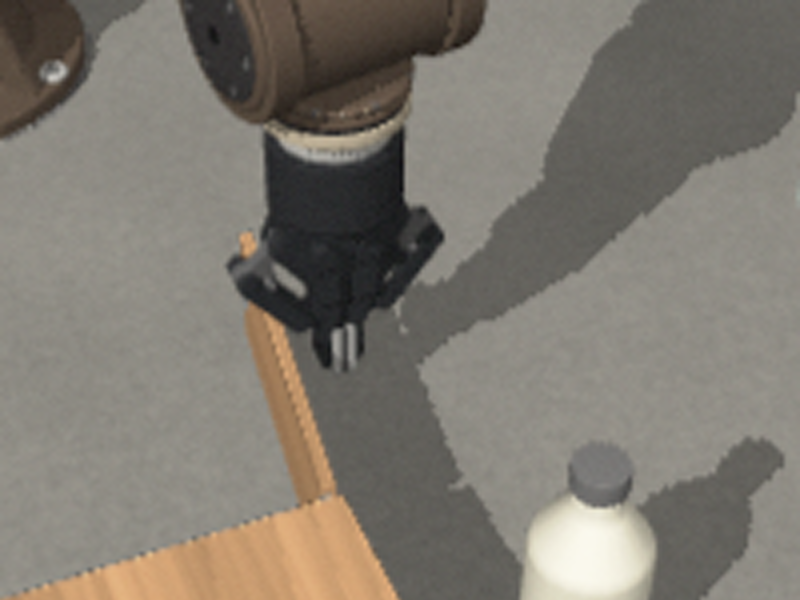

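View pics/k_top.png

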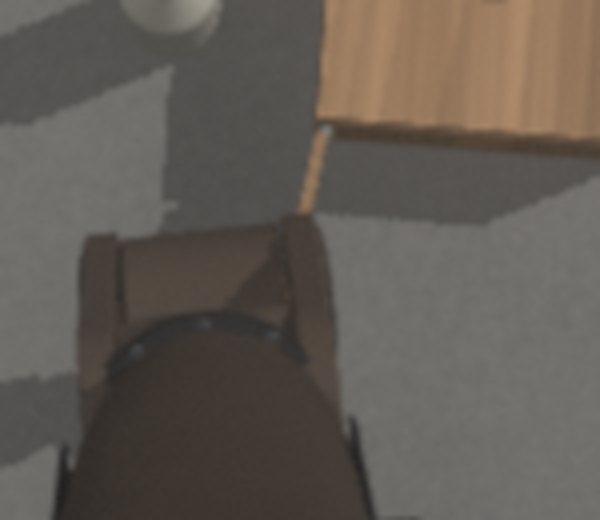

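>>> {"fn": "servo_tool", "kwargs": {
  "series": [0,0,0,0,0.5,0,0,0,0,0,0,0.6,-1,0,0,0,0,0,0.6,-2.2,0,0,0,0,0,0.3,-2.2,0,0,0,0,0.1,0,-2.2,0,0,0,0,0.2,-0.4,-2.2,0,0,0,0,0.3,-0.8,-2.2,0,0,0,0,0.4,-1.2,-2.2,0,0,0,0,0.5,-1.6,-2.2,0,0,0,0,0.6,-1.9,-2.2,0]
}}

```text
t: 22.0
eef_pos: [0.4733, 0.1051, 0.0627]
ee_rot: [0.001, 0.031, 1.0, 0.0]
ft_force: [-0.6, 0.5, 1.1]
width: -0.0003
```

```bash
python3 - <<'E'
from go import *
info()
im=robot.grab_frame("scene")[:,:,::-1];cv2.imwrite("pics/l_scene.png",cv2.resize(im[140:300,240:440],None,fx=4,fy=4,interpolation=2)[:600])
im=robot.grab_frame("top")[:,:,::-1];cv2.imwrite("pics/l_top.png",cv2.resize(im[200:330,250:400],None,fx=4,fy=4,interpolation=2))
cv2.imwrite("pics/l_wrist.png",robot.grab_frame("wrist")[:,:,::-1])
E
```

```text
t 22.0 tcp [0.473 0.105 0.063] cab [-0.145  0.144  0.063] F [-0.593  0.514  1.106] w -0.0002657515258785418 q [ 0.082  0.557  2.058  0.     0.524 -1.426]
```

View pics/l_scene.png

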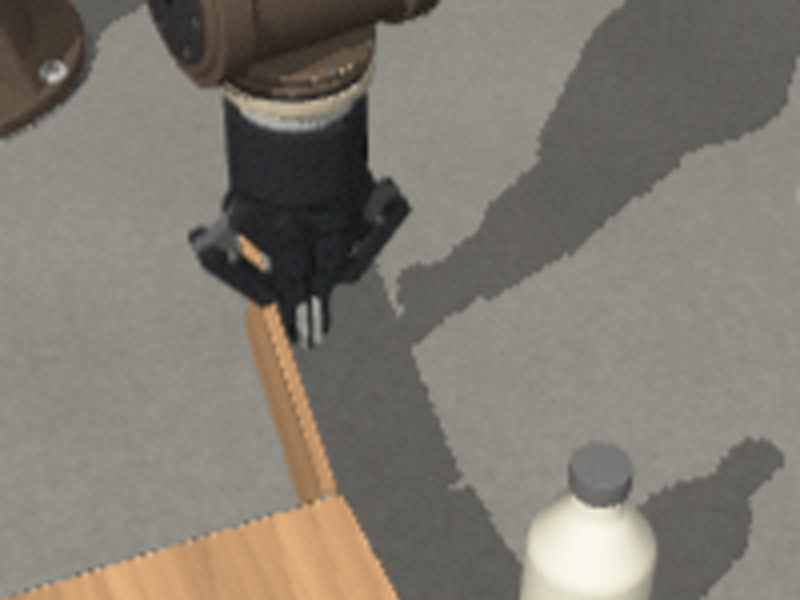

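View pics/l_top.png

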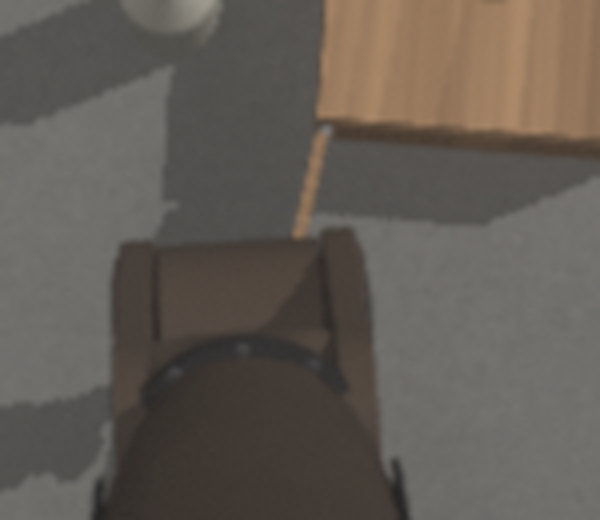

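View pics/l_wrist.png

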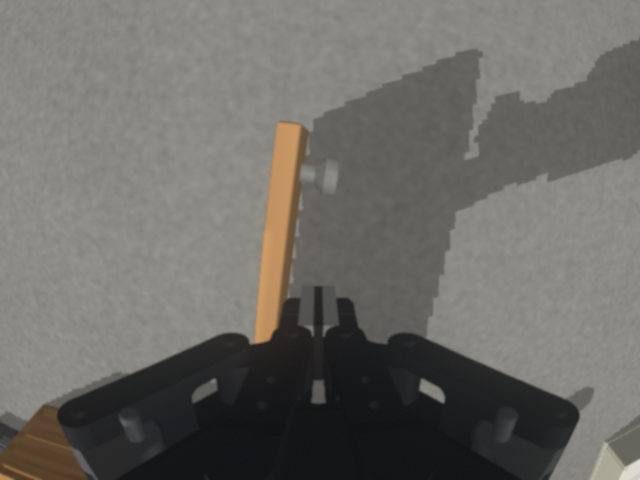

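Earlier it was the linkage touching. Now, 2 cm higher, the fingertips (col ~285) are what meets the door. I continue along the arc.

```bash
python3 - <<'E'
from go import *
for phi in np.arange(1.7,.6,-.05): print(round(phi,2),rel(dp(phi,0,z=.0627))[1][:2])
E
```

```text
1.7 [ 0.046 -0.039]
1.65 [ 0.22  -0.772]
1.6 [ 0.355 -1.517]
1.55 [ 0.451 -2.226]
1.5 [ 0.515 -2.878]
1.45 [ 0.549 -3.536]
1.4 [ 0.551 -4.2  ]
1.35 [ 0.522 -4.867]
1.3 [ 0.46  -5.536]
1.25 [ 0.365 -6.206]
1.2 [ 0.237 -6.875]
1.15 [ 0.075 -7.542]
1.1 [-0.121 -8.203]
1.05 [-0.352 -8.859]
1.0 [-0.617 -9.506]
0.95 [ -0.916 -10.143]
0.9 [ -1.249 -10.768]
0.85 [ -1.616 -11.38 ]
0.8 [ -2.016 -11.975]
0.75 [ -2.449 -12.552]
0.7 [ -2.915 -13.109]
0.65 [ -3.412 -13.644]
```

>>> {"fn": "servo_tool", "kwargs": {
  "series": [0,0,0,0.1,-0.3,0,0,0,0,0,0.2,-0.6,0,0,0,0,0,0.3,-1,0,0,0,0,0,0.35,-1.5,0,0,0,0,0,0.4,-2,0,0,0,0,0,0.5,-2.6,0,0,0,0,0,0.55,-3.2,0,0,0,0,0,0.55,-3.8,0,0,0,0,0,0.55,-4.4,0,0,0,0,0,0.5,-5,0,0,0,0,0,0.45,-5.6,0,0,0,0,0,0.35,-6.2,0,0,0,0,0,0.25,-6.8,0,0,0,0,0,0.1,-7.4,0,0,0,0,0,-0.05,-8,0,0]
}}

```text
t: 24.02
eef_pos: [0.4689, 0.025, 0.0627]
ee_rot: [0.001, 0.032, 1.0, 0.0]
ft_force: [-0.2, 1.1, -0.9]
width: -0.0002
```

```bash
python3 - <<'E'
from go import *
info()
im=robot.grab_frame("scene")[:,:,::-1];cv2.imwrite("pics/m_scene.png",cv2.resize(im[140:300,200:400],None,fx=4,fy=4,interpolation=2)[:600])
cv2.imwrite("pics/m_wrist.png",robot.grab_frame("wrist")[:,:,::-1])
for phi in np.arange(1.1,-.01,-.05): print(round(phi,2),rel(dp(phi,0,z=.0627))[1][:2])
E
```

```text
t 24.025 tcp [0.469 0.025 0.063] cab [-0.144  0.064  0.063] F [-0.243  1.123 -0.855] w -0.0002221817421044948 q [-0.088  0.544  2.094  0.001  0.5   -1.597]
1.1 [-0.052 -0.147]
1.05 [-0.283 -0.802]
1.0 [-0.548 -1.449]
0.95 [-0.847 -2.086]
0.9 [-1.181 -2.711]
0.85 [-1.548 -3.322]
0.8 [-1.949 -3.917]
0.75 [-2.383 -4.494]
0.7 [-2.848 -5.05 ]
0.65 [-3.346 -5.585]
0.6 [-3.873 -6.096]
0.55 [-4.43  -6.581]
0.5 [-5.015 -7.038]
0.45 [-5.626 -7.466]
0.4 [-6.263 -7.863]
0.35 [-6.923 -8.226]
0.3 [-7.605 -8.555]
0.25 [-8.307 -8.848]
0.2 [-9.026 -9.103]
0.15 [-9.762 -9.32 ]
0.1 [-10.511  -9.497]
0.05 [-11.271  -9.633]
-0.0 [-12.04   -9.728]
```

View pics/m_scene.png

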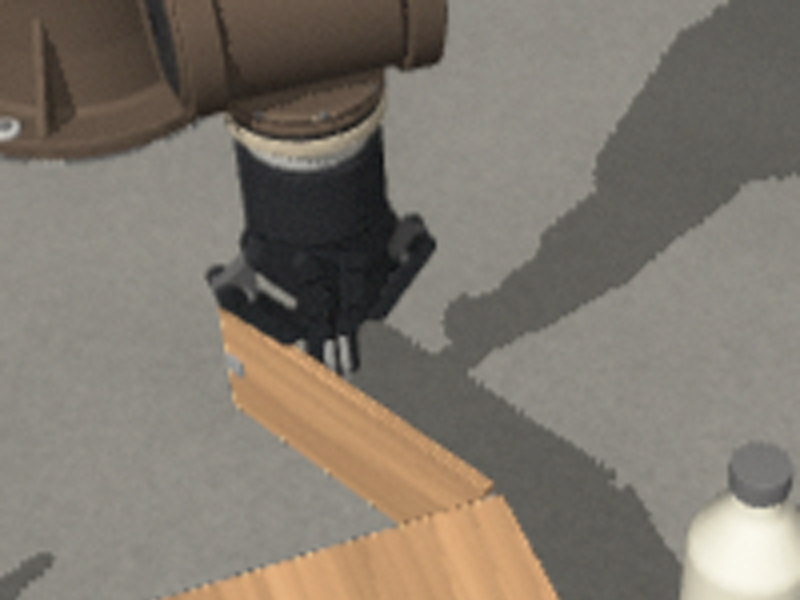

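View pics/m_wrist.png

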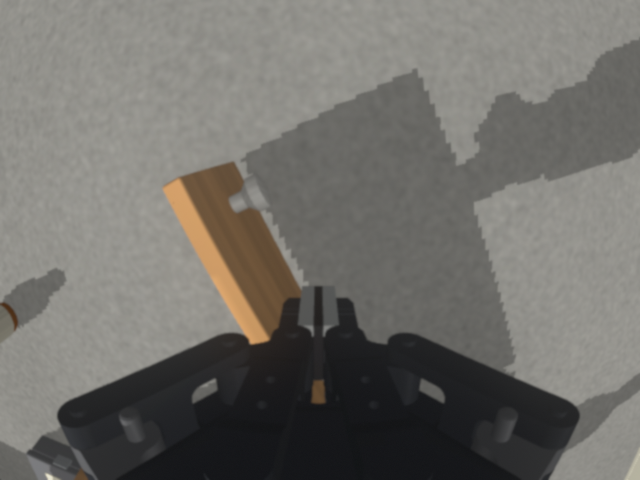

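>>> {"fn": "servo_tool", "kwargs": {
  "series": [0,0,0,-0.1,-0.3,0,0,0,0,0,-0.25,-0.8,0,0,0,0,0,-0.5,-1.4,0,0,0,0,0,-0.85,-2.1,0,0,0,0,0,-1.2,-2.7,0,0,0,0,0,-1.55,-3.3,0,0,0,0,0,-1.95,-3.9,0,0,0,0,0,-2.4,-4.5,0,0,0,0,0,-2.85,-5.05,0,0,0,0,0,-3.35,-5.6,0,0,0,0,0,-3.85,-6.1,0,0,0,0,0,-4.4,-6.6,0,0,0,0,0,-5,-7.05,0,0,0,0,0,-5.6,-7.45,0,0,0,0,0,-6.2,-7.85,0,0,0,0,0,-6.8,-8.2,0,0,0,0,0,-7.3,-8.4,0,0,0,0,0,-7.7,-8.6,0,0]
}}

```text
t: 26.38
eef_pos: [0.5406, -0.066, 0.0629]
ee_rot: [0.001, 0.032, 0.999, 0.0]
ft_force: [0.0, 1.2, -0.2]
width: -0.0
```

```bash
python3 - <<'E'
from go import *
info()
im=robot.grab_frame("scene")[:,:,::-1];cv2.imwrite("pics/n_scene.png",cv2.resize(im[190:340,200:400],None,fx=4,fy=4,interpolation=2)[:600])
cv2.imwrite("pics/n_wrist.png",robot.grab_frame("wrist")[:,:,::-1])
for phi in np.arange(.3,-.01,-.05): print(round(phi,2),rel(dp(phi,0,z=.0627))[1][:2])
E
```

```text
t 26.375 tcp [ 0.541 -0.066  0.063] cab [-0.067 -0.023  0.063] F [ 0.009  1.232 -0.178] w -4.845998316528444e-05 q [-0.243  0.61   1.912  0.002  0.617 -1.752]
0.3 [0.137 0.063]
0.25 [-0.565 -0.229]
0.2 [-1.284 -0.485]
0.15 [-2.02  -0.702]
0.1 [-2.769 -0.879]
0.05 [-3.529 -1.015]
0.0 [-4.298 -1.109]
```

View pics/n_scene.png

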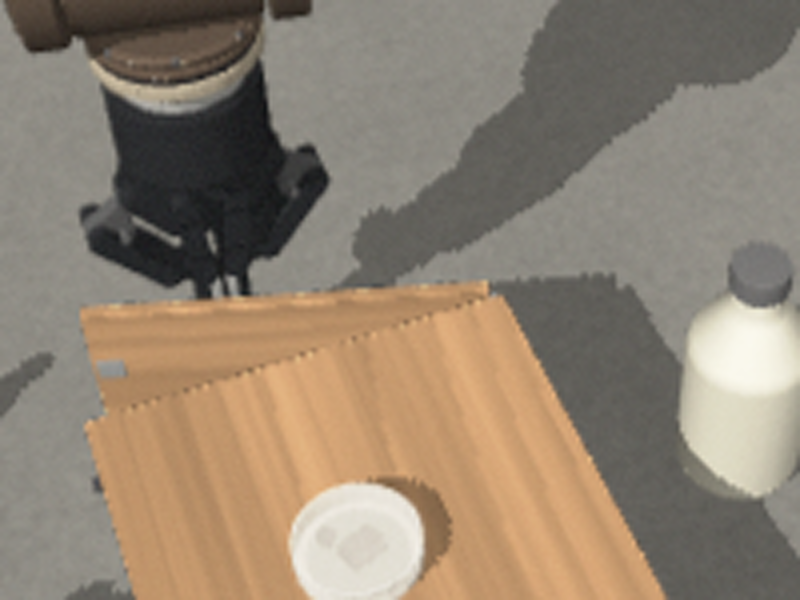

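View pics/n_wrist.png

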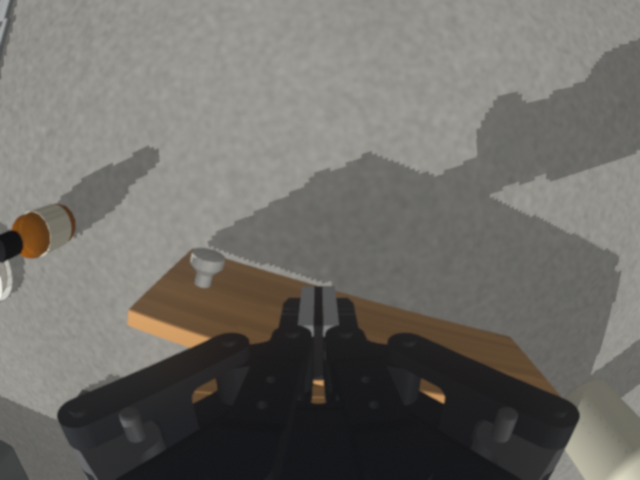

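Going well; the door is at about 17°. I finish slowly.

>>> {"fn": "servo_tool", "kwargs": {
  "series": [0,0,0,-0.3,-0.1,0,0,0,0,0,-0.65,-0.25,0,0,0,0,0,-1,-0.4,0,0,0,0,0,-1.35,-0.5,0,0,0,0,0,-1.7,-0.6,0,0,0,0,0,-2.05,-0.7,0,0,0,0,0,-2.4,-0.8,0,0,0,0,0,-2.75,-0.88,0,0,0,0,0,-3.05,-0.93,0,0,0,0,0,-3.3,-0.98,0,0,0,0,0,-3.5,-1,0,0,0,0,0,-3.65,-1,0,0,0,0,0,-3.8,-1,0,0,0,0,0,-3.9,-1,0,0,0,0,0,-4,-1,0,0,0,0,0,-4.1,-1,0,0]
}}

```text
t: 28.48
eef_pos: [0.5811, -0.0787, 0.063]
ee_rot: [0.002, 0.032, 0.999, 0.0]
ft_force: [-1.2, -0.3, -0.1]
width: 0.0002
```

>>> {"fn": "servo_tool", "kwargs": {
  "series": [0,0,0,-0.1,0,0,0,0,0,0,-0.2,0,0,0]
}}

```text
t: 28.72
eef_pos: [0.5827, -0.0788, 0.063]
ee_rot: [0.001, 0.032, 0.999, 0.0]
ft_force: [-4.9, -1.6, 3.8]
width: 0.0001
```

>>> {"fn": "servo_tool", "kwargs": {
  "series": [0,0,0,-0.1,0,0,0,0,0,0,-0.2,0,0,0]
}}

```text
t: 28.98
eef_pos: [0.5828, -0.0788, 0.063]
ee_rot: [-0.001, 0.032, 0.999, 0.0]
ft_force: [-16.2, -1.8, 10.2]
width: 0.0003
```

```bash
python3 - <<'E'
from go import *
info()
cv2.imwrite("pics/o_wrist.png",robot.grab_frame("wrist")[:,:,::-1])
E
```

```text
t 28.975 tcp [ 0.583 -0.079  0.063] cab [-0.024 -0.033  0.063] F [-16.175  -1.805  10.21 ] w 0.0003440700046137533 q [-0.247  0.653  1.798  0.001  0.692 -1.755]
```

View pics/o_wrist.png

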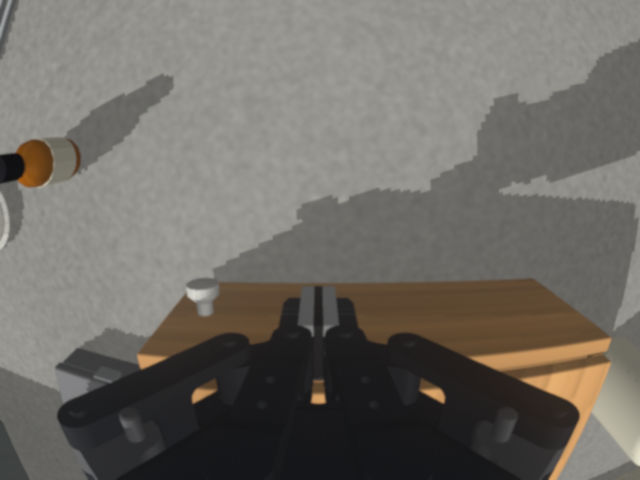

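The door has reached its firm stop (16 N, and the TCP is at the predicted −24 mm). I retract straight back, then up.

>>> {"fn": "servo_tool", "kwargs": {
  "series": [0,0,0,0.4,0,0,0,0,0,0,1.2,0,0,0,0,0,0,3,0,0,0,0,0,0,5.5,0,-1,0,0,0,0,8,0,-4,0,0,0,0,9.5,0,-8,0,0,0,0,10,0,-11,0,0,0,0,10,0,-12,0,0,0,0,10,0,-12,0]
}}

```text
t: 30.15
eef_pos: [0.4834, -0.0726, 0.1832]
ee_rot: [-0.001, 0.032, 0.999, 0.0]
ft_force: [0.1, 0.1, 0.1]
width: 0.0002
```

```bash
python3 - <<'E'
from go import *
info()
cv2.imwrite("pics/p_wrist.png",robot.grab_frame("wrist")[:,:,::-1])
im=robot.grab_frame("top")[:,:,::-1];cv2.imwrite("pics/p_top.png",im)
cv2.imwrite("pics/p_topz.png",cv2.resize(im[130:315,280:440],None,fx=3.2,fy=3.2,interpolation=2))
cv2.imwrite("pics/p_scene.png",robot.grab_frame("scene")[:,:,::-1])
E
```

```text
t 30.15 tcp [ 0.483 -0.073  0.183] cab [-0.124 -0.033  0.183] F [0.119 0.146 0.072] w 0.00024291208785609324 q [-0.284  0.363  1.941  0.     0.84  -1.792]
```

View pics/p_wrist.png

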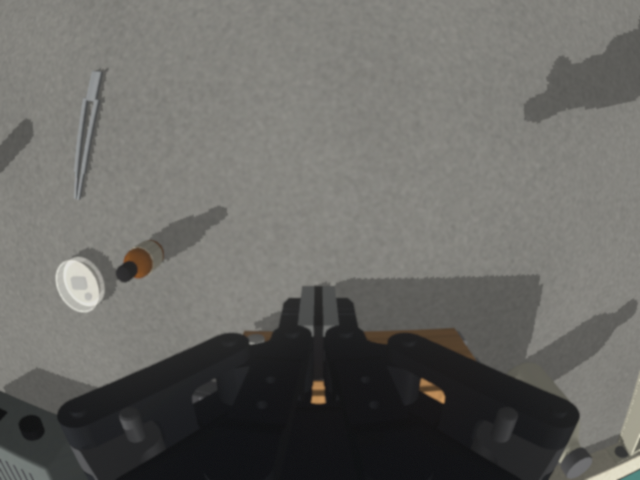

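View pics/p_topz.png

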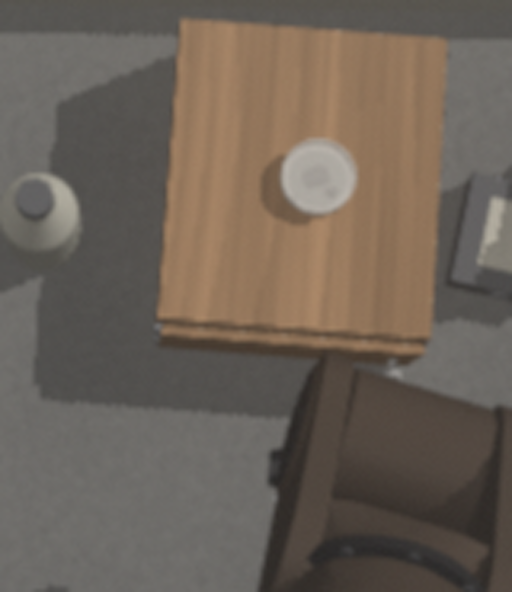

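View pics/p_scene.png

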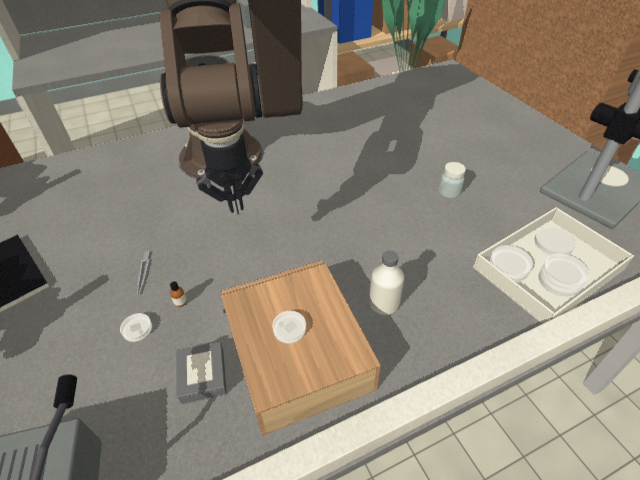

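The overhead picture shows the door parallel to the cabinet front along its whole length (rows ~325–350 in the zoom). The other things stand where they did, and the arm is clear. Handing in.

```bash
python3 -c "
from rig import robot
print(robot.hand_in())"
```

```text
the job is handed in; nothing more can be done
None
```

I pushed the upper drawer home, then the lower, then swung the door shut, and handed in at about 30 s of the 69 s allowed.

**Drawers:** With the shut fingertips I pushed each drawer slowly until it met its firm stop. The wrist reading peaked at about 20 N on the upper drawer and 13 N on the lower. In the wrist picture afterwards, both drawer fronts looked flush with the cabinet.

**Door:** I pushed the door along its arc from outside to its firm stop, at about 16 N. The stop came where I expected it, and the last overhead picture shows the door parallel to the cabinet front along its whole width.

**Other things:** By eye in the last pictures, the dish on top, bottles, jar, slide box, tweezers and right-hand dish are where they were. The arm ended clear of everything, reading about 0 N.

**What went less well or wasn't checked:**
- **Linkage contact:** For the first part of the door swing (about 20° by eye), the gripper's finger linkage nudged the door, not the fingertips. The reading was about 1 N when I checked. I raised the tool 2 cm and used the fingertips from there.
- **Dish in the upper drawer:** It was last seen upright in the picture taken at first contact. Once the drawer was nearly in, it could not be seen, so I could not confirm how it stands now.
- **Position finder:** Several of its results disagreed between cameras, including the lower drawer front, the hinge, the dish and the jar. I used hand-picked image points for the cabinet, drawers and door.

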